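# Change the last on the bench jack and clear its bed

### The job

Change the last on the shoe repairer's bench jack: unlock the small last (raise it a little, twist it counter-clockwise, draw it out) and stand it on the wooden rack beside the larger one; with the brush, sweep every offcut on the jack's bed into the scrap pan (they are full of tacks: keep the fingers off them) and stand the brush back on its cork mat. Only when the bed is clear, hang the larger last in the jack's socket and twist it clockwise until its lugs drop fully home in the locking notches, either way round; leave everything else on the bench as it is.

Things in the scene. Friction and masses are not known exactly. Their poses are not given: they have to be found in the camera images.
- jack: Dark cast-iron bed of the bench jack, fixed, 16 mm thick. Origin on the bench; in its frame the plate runs x -160..160, y -140..220 mm. A rim 10 mm wide and 10 mm high stands on it along the -x, +x and +y edges; the -y edge is open to the scrap pan. The socket head stands at x +100, y +30. Offcuts lie between the -x rim and the head (x -150..+60).
- head: Socket head, fixed: a column of 68 mm diameter, flange 104 mm at its foot, rim 109 mm above the bed. Origin at its foot on the axis, z up. Entry slots, open at the top and outside, on its +y and -y sides: the last enters with its x axis along the head's x (either way round) and locks after a turn of 60 degrees clockwise seen from above.
- notch1 (a point): Where a lug's centre is when fully home in the first locking notch: 26 mm from the head's axis, 28 mm below the rim. The notch is 12 mm wide at the bore; its floor, 33 mm below the rim, lies 9 mm lower than the ledge the lug crosses; its far wall stops the twist.
- notch2 (a point): The same for the second notch, across from the first. The head's bore is 40 mm wide, from 33 mm down 33 mm, and 60 mm deep. Entry slots are 16 mm wide at the bore; their floor, level with the ledge, is 24 mm below the rim. A lip over ledge and notch, from the rim 10 mm down, leaves a lug 6 mm of vertical play on the ledge.
- pan: Scrap pan of bright sheet metal, fixed: 280 (its x) by 200 (its y) mm, floor 3 mm thick, walls 38 mm high on three sides; its +y side is the open mouth, flush against the bed's -y edge, its floor 13 mm below the bed. Origin at the centre of its underside.
- brush: Bench brush, about 250 g, 100 (its x) by 42 (its y) by 85 mm high: wooden back, z 45 to 85, to be gripped across its 42 mm width, over a dark rigid bristle block 94 by 40 by 45 mm. Origin at the centre of the bristles' underside, z up. It stands on its bristles.
- mat: Cork mat, fixed, 170 (its x) by 90 (its y) by 5 mm, origin at the centre of its underside: the brush's place.
- rack: Wooden rack, fixed: two rails along its y, 250 mm long, 32 mm wide, 40 mm apart, top 64 mm over the bench. The larger last sits near its -y end with its spigot in the gap; the small one belongs beside it, about 110 mm further along (feet fill the gap beyond y -100 and 100). Origin at the centre of its underside.
- last: Larger last, 0.5 to 0.9 kg: foot-shaped aluminium anvil, sole up at z 44, x from -71 (heel) to 101 mm (toe), 66 wide. Origin on the spigot's axis in the underside of a round boss (60 across, z 0 to 6) that rests on the rack and, when locked, on the head's rim; z up. Grip the waist right over the spigot, near the centre of mass: parallel sides 38 mm apart (y), 36 long (x), z 6 to 44.
- lug (a point): Centre of the last's +y lug, 26 mm from the spigot's axis, 28 mm below the boss. Two lugs point to +y and -y and reach 32 mm from the axis, each 9 mm wide and 8 mm high (z -32 to -24). The spigot is 28 mm in diameter and 52 mm long, its last 10 mm tapered to 16.
- small_last: Small last, 125 mm long (x -51 to 73) and 58 mm wide, 0.5 kg; boss, spigot, lugs, height and frame as the larger one, waist 38 mm wide and 28 mm long. At the start it is locked in the jack: raised 9 to 13 mm its lugs are clear of the notches, then 60 degrees counter-clockwise frees them. It belongs on the rack.
- offcut1: Offcut on the bed: black rubber heel block, D-shaped in plan, 60 x 42 x 24 mm high, about 65 g, origin at the centre of its underside. May be absent.
- offcut2: Offcut on the bed: brown leather block, slightly tapered, 60 x 44 x 22 mm high, about 65 g, origin at the centre of its underside. May be absent.
- offcut3: Offcut on the bed: black rubber block, one end cut slanting, 62 x 41 x 26 mm high, about 65 g, origin at the centre of its underside. May be absent.
- offcut4: Offcut on the bed: D-shaped heel block in two leather layers, 60 x 42 x 26 mm high, about 65 g, origin at the centre of its underside. May be absent.
- offcut5: Offcut on the bed: black rubber five-cornered chunk, 62 x 41 x 23 mm high, about 65 g, origin at the centre of its underside. May be absent.
- offcut6: Offcut on the bed: wooden heel chunk with one cut-off corner, 62 x 41 x 25 mm high, about 65 g, origin at the centre of its underside. May be absent.
- glue_tin: Grey glue tin, 72 mm across, 85 high: not part of the job. Origin at its underside.
- tack_jar: Glass jar of 60 mm diameter, 75 high: not part of the job. Origin at its underside.
- hammer: Hammer lying on the bench near the robot: not part of the job. Origin at its underside.
- spool: Thread spool, 52 mm across, 70 high: not part of the job. Origin at its underside.
- polish: Black polish bottle, 130 high: not part of the job. Origin at its underside.
- form: Wooden shoe form, about 190 mm long, 85 high: not part of the job. Origin at its underside.
- heel_stack: Stack of black rubber heels, 66 by 60 by 50: not part of the job. Origin at its underside.
Not all that is in view belongs to the job. What is shaped like the offcut2 but purple is not meant. Of the things shaped like the brush, the wooden one is meant.

How it is judged:
By the outcome, as a careful person would: the job done as asked, in the order asked, and still so for the second after the job is handed in, with the robot touching nothing.
Of offcut1, offcut2, offcut3, offcut4, offcut5, offcut6 only 3 to 6 are there at a start; the rules pass over those that are not, and their reading is None.
At some moment in a run one of offcut1, offcut2, offcut3, offcut4, offcut5, offcut6 may be knocked a few centimetres aside while the robot is not near it.
It also fails if it takes over 184 s, if anything falls off the work surface, if the arm or the gripper's body presses on something with over 40 N, if the wrist force passes 120 N, or if a joint passes its speed limit or range.

### The arm

A 7-joint arm with a two-finger parallel gripper is mounted at the origin on the work surface. World frame = base frame: x ahead of the robot, y to its left, z up, the work surface at z = 0. Lengths are in m, angles in rad, forces in N, time in s.
With the tool pointing down it reaches from about 0.35 to 0.9 m from the base axis. Payload 19.9 kg.
Tool frame: the origin (TCP) lies at the very end of the fingers, on their centre line; the grasp point (between the pads) lies 19 mm behind it; z points along the fingers, y is the direction in which the jaws open and shut (so a half turn about z gives the same grasp; the last joint's range is limited). The gripper opens to 94 mm and grips with 3 to 60 N. Pads are 16 mm wide; open, the fingers measure 119 mm over their backs; the gripper's body (75 mm by 177 mm) begins 78 mm behind the grasp point.
Start: joints at [1.244, 0.417, -0.01, 1.614, 0.005, 1.111, -0.053], TCP at [0.176, -0.6, 0.205] pointing down, gripper open.
Joint ranges: [-2.81, 2.81], [-0.39, 2.02], [-1.27, 1.25], [0.06, 2.57], [-1.19, 4.33], [0.19, 2], [-2.82, 2.82]. Speed limits (rad/s): [1.89, 1.89, 2.39, 2.39, 3.01, 3.01, 3.01].

### API

Orientations are given as a 3x3 rotation matrix whose columns are the frame's x, y, z axes.
In Python, from cell import manip gives the robot as it stands.
- The arm moves only by the shell command python3 -m jog 'ROWS'. ROWS is JSON, a list of rows, each a list of 3 entries, a list of its own where there are three numbers: the shift along the tool's x, y, z in mm, then the turn, a rotation vector about the tool's x, y, z in degrees, then the finger opening in mm, from 0 to 94. A call has exactly 5 rows; each row is the pose to reach, as a shift and turn from the pose measured when the call began, along the tool's axes at that moment; what a row does not reach only later rows make up. A row lasts 1/8 s, in which the tool goes at most 62.5 mm and 10.7 degrees, less where a joint would pass 70% of its speed; a pose out of reach is approached as far as the arm can. A call with a gripper value outside its range is refused whole. The fingers move at their own pace and stop on an object; the grip force is fixed at half the most. Time passes only in rows, so rows that repeat a pose let the fingers close, or fill a call up. It gives the time, the measured TCP pose, the force and the opening at its end, in the units of the state.
- manip.observe(): the state, without advancing time (a new reading comes with each control period).
- manip.camera(name): name is "side" or "top"; returns a dict with "image" (384x512x3 uint8, red, green, blue), "K" (3x3 intrinsics, pixels), "R" (3x3) and "t" (3): a world point X has camera coordinates R X + t. Camera axes: x right, y down, z forward; pixel columns grow to the right and rows downward; lengths in m; the calibration is good to about 2 mm. A picture is of the moment at which its call begins. There is no depth.
- manip.sign_off(): hands the job in, once; it reports no verdict.
The state is a dict: "clock": time; "joint_positions": joint angles; "dq": joint speeds; "joint_efforts": joint torques, N m; "position": TCP position; "tcp_rot": TCP orientation; "contact_force": force on the tool from outside, world axes, zero at the start; "torque": the same for the moment, N m; "grip_width": finger opening in m.
Only numpy, scipy, OpenCV 4.12 (cv2) and the standard library are available. Lean on these libraries where they do the work, as an engineer would, in place of code of your own. Each camera call takes 0.05 s, during which the arm holds its last target. There are 200 camera calls.

## Working session

There is one attempt and no reset: what is moved stays moved. The work goes in short steps, Python scripts to look and compute and a shell command to move; the robot and the scene stay as the last step left them, time stands still between calls to the robot, and variables do not carry over. Pictures are saved under pics/ and viewed, about 12 in all and at most 16, crops included, and the job is handed in when it is done.

```bash
ls; mkdir -p pics; cat > h.py <<'E'
import numpy as np, cv2
from cell import manip
def snap(n,tag,crop=None,scale=1):
    c=manip.camera(n); im=c["image"][:,:,::-1].copy()
    np.savez(f"pics/{tag}.npz",**{k:c[k] for k in("image","K","R","t")})
    if crop: x0,y0,x1,y1=crop; im=im[y0:y1,x0:x1]
    if scale!=1: im=cv2.resize(im,None,fx=scale,fy=scale,interpolation=cv2.INTER_CUBIC)
    cv2.imwrite(f"pics/{tag}.png",im); return c
def ray(c,px):
    K,R,t=(np.array(c[k]) for k in("K","R","t"))
    d=R.T@np.linalg.inv(K)@np.array([px[0],px[1],1.]); return -R.T@t,d/np.linalg.norm(d)
def onz(c,px,z):
    o,d=ray(c,px); return o+d*(z-o[2])/d[2]
def tri(c1,p1,c2,p2):
    o1,d1=ray(c1,p1);o2,d2=ray(c2,p2)
    s=np.linalg.lstsq(np.c_[d1,-d2],o2-o1,rcond=None)[0]
    a,b=o1+s[0]*d1,o2+s[1]*d2; return (a+b)/2,np.linalg.norm(a-b)
def proj(c,X):
    K,R,t=(np.array(c[k]) for k in("K","R","t")); q=K@(R@np.array(X)+t); return q[:2]/q[2]
def st():
    s=manip.observe(); print("t",round(s["clock"],2),"p",np.round(np.array(s["position"])*1000,1),"F",np.round(s["contact_force"],1),"g",round(s["grip_width"]*1000,1)); print(np.round(s["tcp_rot"],3).tolist()); return s
E
python3 - <<'E'
from h import *
for n in("top","side"):
    c=snap(n,n+"0",scale=1.5); print(n,np.round(c["K"],1).tolist(),np.round(-np.array(c["R"]).T@np.array(c["t"]),3),np.round(c["R"],2).tolist())
s=st();print(np.round(s["joint_positions"],2))
E
```

```text
pics
top [[500.0, 0.0, 254.8], [0.0, 500.0, 202.9], [0.0, 0.0, 1.0]] [ 0.099 -0.019  1.989] [[-0.02, -1.0, -0.0], [-0.97, 0.02, -0.23], [0.23, -0.0, -0.97]]
side [[467.1, 0.0, 258.5], [0.0, 467.1, 182.0], [0.0, 0.0, 1.0]] [ 0.262 -1.024  1.109] [[0.96, -0.28, -0.01], [-0.21, -0.67, -0.72], [0.19, 0.69, -0.7]]
t 0.1 p [ 175.5 -599.5  204.9] F [-0.5  0.1 -0.5] g 93.9
[[0.96, 0.281, -0.0], [0.281, -0.96, 0.001], [-0.0, -0.001, -1.0]]
[ 1.24  0.42 -0.01  1.61  0.    1.11 -0.05]
```

View pics/top0.png

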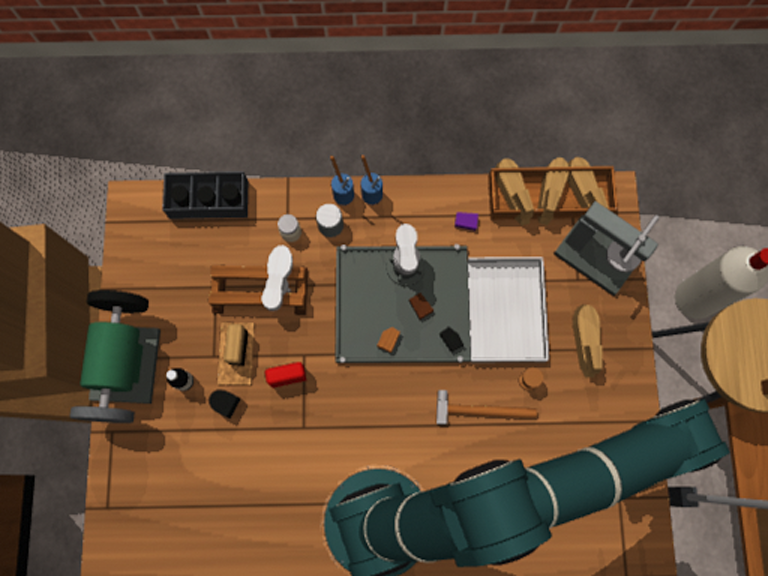

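View pics/side0.png

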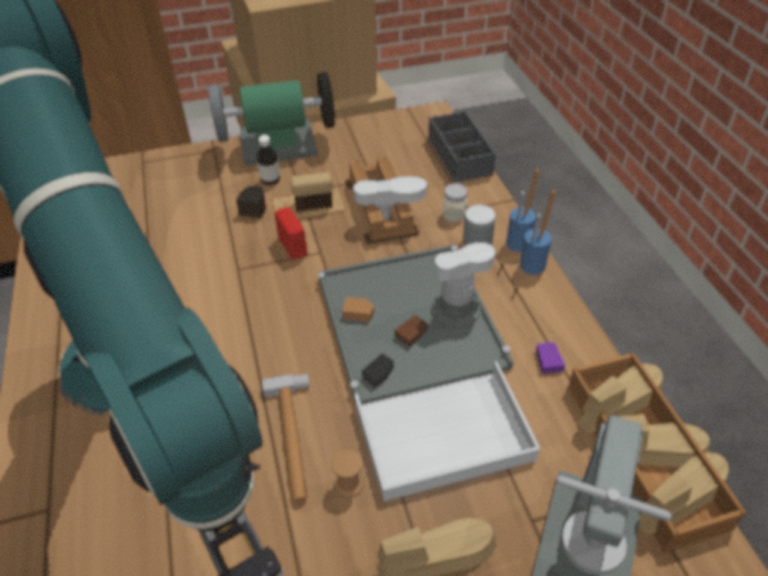

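```bash
python3 - <<'E'
from h import *
a=cv2.imread("pics/top0.png") 
t=np.load("pics/top0.npz")["image"][:,:,::-1]; s=np.load("pics/side0.npz")["image"][:,:,::-1]
cv2.imwrite("pics/topc.png",cv2.resize(t[145:275,135:335],None,fx=4,fy=4,interpolation=cv2.INTER_CUBIC))
cv2.imwrite("pics/sidec.png",cv2.resize(s[95:295,150:365],None,fx=3,fy=3,interpolation=cv2.INTER_CUBIC)[:600])
E
```

```text
(no output)
```

View pics/topc.png

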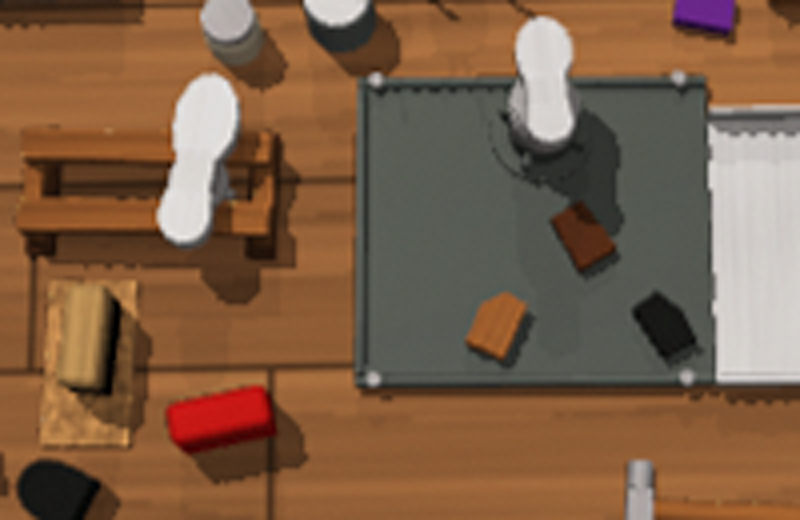

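View pics/sidec.png

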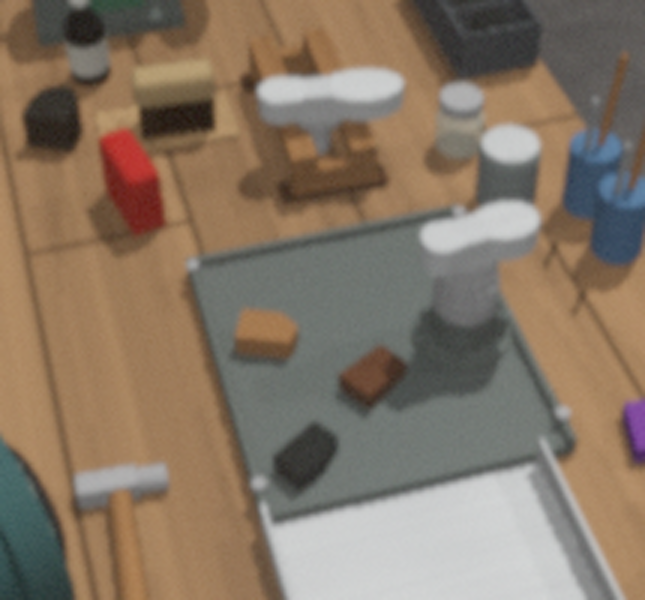

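```bash
cat > m.py <<'E'
from h import *
def blob(c,roi,lo,hi,k=1):
    im=cv2.cvtColor(np.array(c["image"]),cv2.COLOR_RGB2HSV); x0,y0,x1,y1=roi
    m=np.zeros(im.shape[:2],np.uint8); m[y0:y1,x0:x1]=cv2.inRange(im,lo,hi)[y0:y1,x0:x1]
    n,l,s,ce=cv2.connectedComponentsWithStats(m)
    j=1+np.argmax(s[1:,4]); m=(l==j); v,u=np.nonzero(m); return np.c_[u,v].astype(float),s[j,4],ce[j]
def plane(c,px,z): return np.array([onz(c,p,z)[:2] for p in px])
def axis(P):
    mu=P.mean(0); w,V=np.linalg.eigh(np.cov((P-mu).T)); a=V[:,1]; a=a*(1 if a[0]>0 else -1); q=(P-mu)@a; r=(P-mu)@np.array([-a[1],a[0]])
    return mu,a,q.min(),q.max(),r.min(),r.max()
E
python3 - <<'E'
from m import *
T=dict(np.load("pics/top0.npz"));S=dict(np.load("pics/side0.npz"))
W=((0,0,185),(179,40,255)); WS=((0,0,190),(179,40,255))
f=lambda px,o,s:tuple(int(a/s+b) for a,b in zip(px,(o[0],o[1],o[0],o[1])))
R={"small":(f((500,10,590,150),(135,145),4),f((410,190,545,270),(150,95),3)),
   "large":(f((150,65,245,250),(135,145),4),f((250,60,412,125),(150,95),3))}
for n,(rt,rs) in R.items():
    pt,at,ct=blob(T,rt,*W);ps,as_,cs=blob(S,rs,*WS)
    print(n,at,ct,as_,cs,"tri",tri(T,ct,S,cs))
    z=.169 if n=="small" else .108
    for c,p in((T,pt),(S,ps)):
        mu,a,*e=axis(plane(c,p,z)); h=mu+a*e[0];t=mu+a*e[1]; print(" mu",mu.round(3),"yaw",np.degrees(np.arctan2(a[1],a[0])).round(1),"len",np.round(e,3),"heel",h.round(3),"toe",t.round(3))
# wood brush
for n,rt,rs,lo,hi in(("brush",(150,215,166,245),(193,113,223,133),(15,60,100),(30,150,255)),):
    for c,r in((T,rt),(S,rs)):
        v=np.array(c["image"])[(r[1]+r[3])//2,(r[0]+r[2])//2]; print(n,v,cv2.cvtColor(v[None,None],cv2.COLOR_RGB2HSV))
for n,p in(("jack corners",[(376,80),(679,78),(374,380),(687,377)]),): 
    q=[onz(T,(u/4+135,v/4+145),.03).round(3)[:2] for u,v in p]; print(n,q)
q=[onz(S,(u/3+150,v/3+95),.03).round(3)[:2] for u,v in((458,212),(562,412),(194,265),(260,482))]; print(q)
for n,a,b in(("wood",(500,325),(266,333)),("leather",(583,237),(374,378)),("black",(665,325),(306,457)),("brush",(90,335),(175,90))):
    A=(a[0]/4+135,a[1]/4+145);B=(b[0]/3+150,b[1]/3+95); print(n,onz(T,A,.04)[:2].round(3),tri(T,A,S,B))
print("mat",[onz(T,(u/4+135,v/4+145),.005).round(3)[:2] for u,v in((50,282),(137,284),(39,443),(129,445))])
print("bTop",[onz(T,(u/4+135,v/4+145),.09).round(3)[:2] for u,v in((73,288),(115,288),(62,382),(103,388))])
print("rack rails",[onz(T,(u/4+135,v/4+145),.064).round(3)[:2] for u,v in((25,130),(278,133),(20,197),(275,200),(24,160),(272,163),(20,232),(275,233))])
E
```

```text
small 317 [270.90851735 163.73501577] 330 [310.31818182 169.98181818] tri (array([ 0.68269033, -0.08772533,  0.16877934]), np.float64(0.001353443574399734))
 mu [ 0.683 -0.088] yaw 3.7 len [-0.061  0.059 -0.026  0.025] heel [ 0.622 -0.092] toe [ 0.742 -0.084]
 mu [ 0.682 -0.088] yaw 2.9 len [-0.06   0.056 -0.023  0.023] heel [ 0.622 -0.091] toe [ 0.738 -0.085]
large 475 [183.76421053 183.12631579] 319 [261.45768025 123.1630094 ] tri (array([0.63097471, 0.25205715, 0.10755082]), np.float64(0.0012157684934197045))
 mu [0.63  0.252] yaw -11.5 len [-0.086  0.081 -0.029  0.029] heel [0.546 0.269] toe [0.709 0.236]
 mu [0.632 0.252] yaw -10.8 len [-0.087  0.077 -0.027  0.028] heel [0.546 0.268] toe [0.707 0.237]
brush [179 136  80] [[[ 17 141 179]]]
brush [135 114  82] [[[ 18 100 135]]]
jack corners [array([0.726, 0.079]), array([ 0.722, -0.232]), array([0.415, 0.083]), array([ 0.412, -0.227])]
[array([0.727, 0.078]), array([ 0.723, -0.229]), array([0.419, 0.083]), array([ 0.415, -0.225])]
wood [ 0.466 -0.043] (array([ 0.46805176, -0.04279824,  0.03325285]), np.float64(0.0009202214344051482))
leather [ 0.554 -0.128] (array([ 0.55876179, -0.12851254,  0.02516956]), np.float64(0.002110101492713356))
black [ 0.463 -0.206] (array([ 0.46555406, -0.20725744,  0.02743836]), np.float64(1.645826049576539e-06))
brush [0.464 0.363] (array([0.45918619, 0.35888758, 0.06147771]), np.float64(0.0014906706050879335))
mat [array([0.526, 0.412]), array([0.522, 0.324]), array([0.362, 0.418]), array([0.359, 0.328])]
bTop [array([0.501, 0.371]), array([0.5 , 0.33]), array([0.409, 0.379]), array([0.403, 0.34 ])]
rack rails [array([0.669, 0.429]), array([0.661, 0.176]), array([0.6  , 0.432]), array([0.592, 0.178]), array([0.638, 0.429]), array([0.63 , 0.181]), array([0.564, 0.43 ]), array([0.558, 0.178])]
```

```bash
cat > go.py <<'E'
import sys
from h import *
from scipy.spatial.transform import Rotation as Ro
def go(x,y,z,phi):
    s=manip.observe(); R=np.array(s["tcp_rot"]); p=np.array(s["position"]); f=np.radians(phi)
    D=np.array([[np.cos(f),np.sin(f),0],[np.sin(f),-np.cos(f),0],[0,0,-1]])
    print("go",(x,y,z,phi),"shift",np.round(R.T@(np.array([x,y,z])/1000-p)*1000,1).tolist(),"turn",np.round(np.degrees(Ro.from_matrix(R.T@D).as_rotvec()),1).tolist())
if __name__=="__main__":
    s=st(); print("phi",np.degrees(np.arctan2(s["tcp_rot"][1][0],s["tcp_rot"][0][0])).round(1))
    for a in sys.argv[1:]: go(*map(float,a.split(",")))
E
python3 go.py 670,-89,260,3.3
```

```text
t 0.1 p [ 175.5 -599.5  204.9] F [-0.5  0.1 -0.5] g 93.9
[[0.96, 0.281, -0.0], [0.281, -0.96, 0.001], [-0.0, -0.001, -1.0]]
phi 16.3
go (670.0, -89.0, 260.0, 3.3) shift [618.0, -351.1, -54.8] turn [-0.1, 0.0, 13.0]
```

```bash
python3 -m jog '[[[40,-10,-50],[0,0,0],94],[[100,-50,-55],[0,0,0],94],[[160,-90,-55],[0,0,0],94],[[215,-120,-55],[0,0,0],94],[[270,-150,-55],[0,0,0],94]]'; python3 go.py 670,-89,260,3.3
```

```text
clock: 0.72
position: [0.3788, -0.3929, 0.26]
tcp_rot: [[0.96, 0.281, -0.0], [0.281, -0.96, 0.001], [-0.0, -0.001, -1.0]]
contact_force: [1.0, -2.0, 0.0]
grip_width: 0.094
t 0.72 p [ 378.8 -392.9  260. ] F [ 1. -2.  0.] g 94.0
[[0.96, 0.281, -0.0], [0.281, -0.96, 0.001], [-0.0, -0.001, -1.0]]
phi 16.3
go (670.0, -89.0, 260.0, 3.3) shift [364.8, -209.8, 0.2] turn [-0.1, 0.0, 13.0]
```

```bash
python3 -m jog '[[[53,-30,0],[0,0,0],94],[[106,-60,0],[0,0,0],94],[[160,-91,0],[0,0,0],94],[[213,-122,0],[0,0,0],94],[[266,-152,0],[0,0,0],94]]'>/dev/null; python3 -m jog '[[[50,-29,0],[0,0,4],94],[[99,-58,0],[0,0,9],94],[[99,-58,0],[0,0,13],94],[[99,-58,0],[0,0,13],94],[[99,-58,0],[0,0,13],94]]'>/dev/null; python3 go.py 670,-89,260,3.3 670,-89,139,3.3
python3 - <<'E'
from h import *
c=snap("top","t1",(225,130,325,205),6); print(proj(c,[.67,-.089,.169]))
E
```

```text
t 1.98 p [670.8 -88.1 260. ] F [-0.1 -0.6  0.1] g 94.1
[[0.998, 0.058, -0.001], [0.058, -0.998, 0.001], [-0.001, -0.001, -1.0]]
phi 3.3
go (670.0, -89.0, 260.0, 3.3) shift [-0.8, 0.8, -0.0] turn [-0.0, 0.1, 0.0]
go (670.0, -89.0, 139.0, 3.3) shift [-0.7, 0.9, 121.0] turn [-0.0, 0.1, 0.0]
[271.31453598 167.07314279]
```

View pics/t1.png

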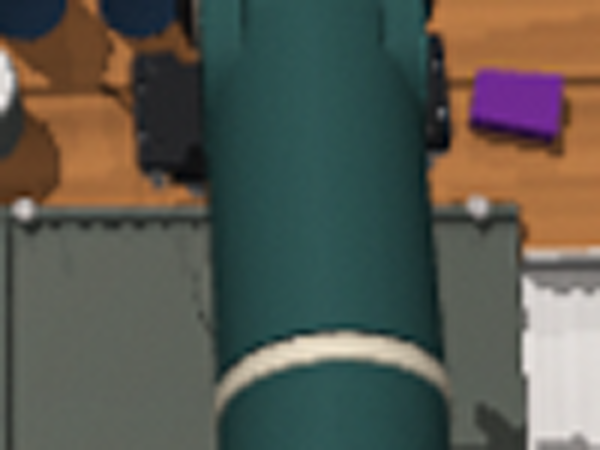

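The top view shows only the forearm and gripper covering the last, so it is no use here. I'll descend in steps and watch the force.

```bash
python3 -m jog '[[[-1,1,40],[0,0,0],80],[[-1,1,70],[0,0,0],80],[[-1,1,95],[0,0,0],80],[[-1,1,110],[0,0,0],80],[[-1,1,121],[0,0,0],80]]'; python3 - <<'E'
from h import *
c=snap("side","s1",(270,120,370,210),6)
E
python3 go.py 670,-89,139,3.3
```

```text
clock: 2.65
position: [0.6698, -0.0895, 0.1389]
tcp_rot: [[0.998, 0.058, -0.0], [0.058, -0.998, 0.001], [-0.0, -0.001, -1.0]]
contact_force: [1.0, 0.1, 0.6]
grip_width: 0.0799
t 2.7 p [669.3 -89.4 137.6] F [-0.2 -0.1 -1.9] g 80.1
[[0.998, 0.058, -0.002], [0.058, -0.998, 0.001], [-0.002, -0.001, -1.0]]
phi 3.3
go (670.0, -89.0, 139.0, 3.3) shift [0.7, -0.3, -1.4] turn [-0.0, 0.1, 0.0]
```

View pics/s1.png

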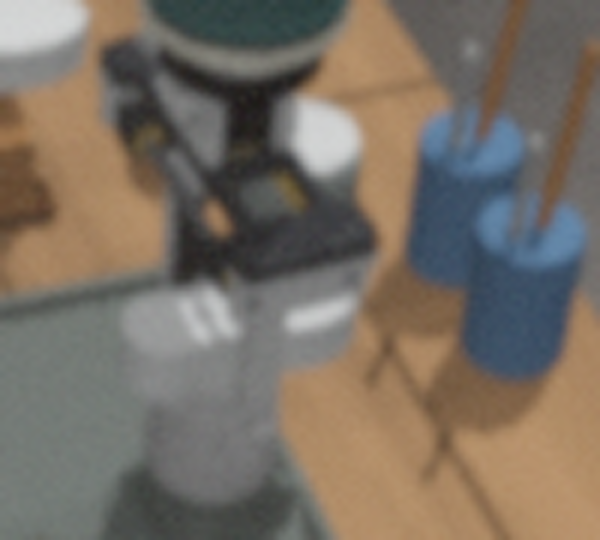

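The near finger is beside the waist at about (240,330), with no contact force. I'll close.

```bash
python3 -m jog '[[[0,0,0],[0,0,0],20],[[0,0,0],[0,0,0],20],[[0,0,0],[0,0,0],20],[[0,0,0],[0,0,0],20],[[0,0,0],[0,0,0],20]]'; python3 -m jog '[[[0,0,0],[0,0,0],20],[[0,0,0],[0,0,0],20],[[0,0,0],[0,0,0],20],[[0,0,0],[0,0,0],20],[[0,0,0],[0,0,0],20]]'; python3 go.py
```

```text
clock: 3.32
position: [0.6694, -0.0893, 0.1378]
tcp_rot: [[0.998, 0.058, -0.002], [0.058, -0.998, 0.001], [-0.001, -0.001, -1.0]]
contact_force: [-0.2, 0.8, 1.3]
grip_width: 0.038
clock: 3.95
position: [0.6694, -0.0892, 0.1378]
tcp_rot: [[0.998, 0.058, -0.002], [0.058, -0.998, 0.001], [-0.002, -0.001, -1.0]]
contact_force: [-0.4, 0.6, 0.9]
grip_width: 0.0378
t 3.95 p [669.4 -89.2 137.8] F [-0.4  0.6  0.9] g 37.8
[[0.998, 0.058, -0.002], [0.058, -0.998, 0.001], [-0.002, -0.001, -1.0]]
phi 3.3
```

```bash
python3 -m jog '[[[0,0,-3],[0,0,0],20],[[0,0,-7],[0,0,0],20],[[0,0,-11],[0,0,0],20],[[0,0,-11.5],[0,0,0],20],[[0,0,-11.5],[0,0,0],20]]'; python3 go.py 669,-89,149.5,63
```

```text
clock: 4.58
position: [0.6694, -0.0893, 0.1493]
tcp_rot: [[0.998, 0.058, -0.002], [0.058, -0.998, 0.001], [-0.002, -0.001, -1.0]]
contact_force: [-0.3, 0.0, -5.9]
grip_width: 0.0379
t 4.58 p [669.4 -89.3 149.3] F [-0.3  0.  -5.9] g 37.9
[[0.998, 0.058, -0.002], [0.058, -0.998, 0.001], [-0.002, -0.001, -1.0]]
phi 3.3
go (669.0, -89.0, 149.5, 63.0) shift [-0.3, -0.3, -0.2] turn [-0.1, 0.1, -59.7]
```

```bash
python3 -m jog '[[[0,0,0],[0,0,-8],20],[[0,0,0],[0,0,-16],20],[[0,0,0],[0,0,-24],20],[[0,0,0],[0,0,-32],20],[[0,0,0],[0,0,-40],20]]';  python3 go.py 669.4,-89.3,149.5,63
```

```text
clock: 5.2
position: [0.6693, -0.0893, 0.1492]
tcp_rot: [[0.725, 0.689, -0.002], [0.689, -0.725, 0.001], [-0.001, -0.002, -1.0]]
contact_force: [0.2, 0.7, -5.3]
grip_width: 0.0377
t 5.2 p [669.3 -89.3 149.2] F [ 0.2  0.7 -5.3] g 37.7
[[0.725, 0.689, -0.002], [0.689, -0.725, 0.001], [-0.001, -0.002, -1.0]]
phi 43.6
go (669.4, -89.3, 149.5, 63.0) shift [0.1, 0.1, -0.3] turn [-0.1, 0.0, -19.4]
```

```bash
python3 -m jog '[[[0,0,0],[0,0,-6],20],[[0,0,0],[0,0,-12],20],[[0,0,0],[0,0,-17],20],[[0,0,0],[0,0,-19.5],20],[[0,0,0],[0,0,-19.5],20]]';  python3 -m jog '[[[0,0,-5],[0,0,0],20],[[0,0,-10],[0,0,0],20],[[0,0,-15],[0,0,0],20],[[0,0,-20],[0,0,0],20],[[0,0,-25],[0,0,0],20]]'; python3 go.py
```

```text
clock: 5.82
position: [0.6692, -0.0895, 0.149]
tcp_rot: [[0.453, 0.891, -0.002], [0.891, -0.453, 0.001], [-0.0, -0.002, -1.0]]
contact_force: [0.9, 0.6, -4.9]
grip_width: 0.0379
clock: 6.45
position: [0.6693, -0.0895, 0.1744]
tcp_rot: [[0.453, 0.891, -0.002], [0.891, -0.453, 0.001], [-0.0, -0.002, -1.0]]
contact_force: [0.3, -0.6, -5.4]
grip_width: 0.0378
t 6.45 p [669.3 -89.5 174.4] F [ 0.3 -0.6 -5.4] g 37.8
[[0.453, 0.891, -0.002], [0.891, -0.453, 0.001], [-0.0, -0.002, -1.0]]
phi 63.0
```

```bash
python3 -m jog '[[[0,0,-40],[0,0,0],20],[[0,0,-70],[0,0,0],20],[[0,0,-70],[0,0,8],20],[[0,0,-70],[0,0,16],20],[[0,0,-70],[0,0,24],20]]' >/dev/null; python3 go.py 617,366,245,-2
```

```text
t 7.08 p [669.3 -89.5 244.6] F [ 0.  -0.1 -5.7] g 37.9
[[0.78, 0.626, -0.002], [0.626, -0.78, 0.001], [-0.001, -0.002, -1.0]]
phi 38.8
go (617.0, 366.0, 245.0, -2.0) shift [244.5, -387.9, 0.1] turn [-0.1, 0.1, 40.8]
```

```bash
python3 -m jog '[[[27,-43,0],[0,0,8],20],[[54,-86,0],[0,0,16],20],[[84,-133,0],[0,0,24],20],[[115,-182,0],[0,0,32],20],[[145,-230,0],[0,0,40.8],20]]' >/dev/null; python3 go.py 617,366,245,-2
```

```text
t 7.7 p [637.9 182.5 245.2] F [ 0.8 -0.  -4.8] g 38.1
[[0.999, -0.04, -0.002], [-0.04, -0.999, 0.001], [-0.002, -0.001, -1.0]]
phi -2.3
go (617.0, 366.0, 245.0, -2.0) shift [-28.2, -182.5, 0.4] turn [-0.1, 0.1, -0.3]
```

```bash
python3 -m jog '[[[-7,-45,0],[0,0,0],20],[[-14,-90,0],[0,0,0],20],[[-21,-140,0],[0,0,0],20],[[-28,-182.5,0],[0,0,0],20],[[-28,-182.5,0],[0,0,0],20]]' >/dev/null; python3 go.py 617,366,78,-2; python3 - <<'E'
from h import *
c=snap("side","s2",(210,80,330,170),6)
for z in(.19,.064): print(proj(c,[.617,.366,z]))
E
```

```text
t 8.32 p [615.  370.4 245.1] F [-0.6 -1.3 -4.8] g 37.8
[[0.999, -0.035, -0.003], [-0.035, -0.999, 0.003], [-0.003, -0.003, -1.0]]
phi -2.0
go (617.0, 366.0, 78.0, -2.0) shift [2.7, 4.8, 167.1] turn [-0.2, 0.2, 0.0]
[248.2347638   86.87971043]
[249.21851459 115.66504431]
```

View pics/s2.png

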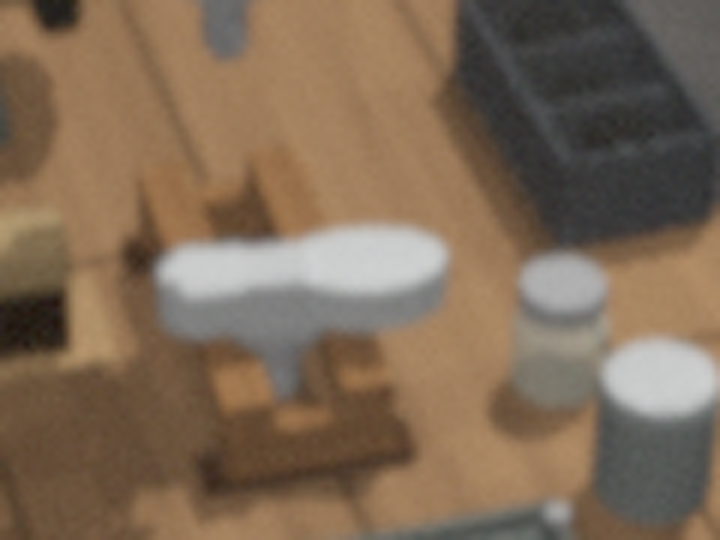

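The far rack gap is at crop (235,195), matching the projected target. I'll lower now.

```bash
python3 -m jog '[[[3,5,30],[0,0,0],20],[[3,5,70],[0,0,0],20],[[3,5,110],[0,0,0],20],[[3,5,130],[0,0,0],20],[[3,5,145],[0,0,0],20]]'; python3 go.py 617,366,78,-2
```

```text
clock: 9.0
position: [0.6193, 0.3624, 0.1]
tcp_rot: [[0.999, -0.038, -0.002], [-0.038, -0.999, 0.001], [-0.002, -0.001, -1.0]]
contact_force: [-0.4, -0.2, -3.9]
grip_width: 0.0379
t 9.0 p [619.3 362.4 100. ] F [-0.4 -0.2 -3.9] g 37.9
[[0.999, -0.038, -0.002], [-0.038, -0.999, 0.001], [-0.002, -0.001, -1.0]]
phi -2.2
go (617.0, 366.0, 78.0, -2.0) shift [-2.3, -3.5, 22.0] turn [-0.1, 0.1, -0.2]
```

```bash
python3 -m jog '[[[-2,-3,6],[0,0,0],20],[[-2,-3,12],[0,0,0],20],[[-2,-3,17],[0,0,0],20],[[-2,-3,20.5],[0,0,0],20],[[-2,-3,22.5],[0,0,0],20]]'; python3 go.py
```

```text
clock: 9.62
position: [0.6174, 0.3655, 0.0775]
tcp_rot: [[0.999, -0.038, -0.002], [-0.038, -0.999, 0.001], [-0.002, -0.001, -1.0]]
contact_force: [-0.2, 0.3, -4.9]
grip_width: 0.0378
t 9.62 p [617.4 365.5  77.5] F [-0.2  0.3 -4.9] g 37.8
[[0.999, -0.038, -0.002], [-0.038, -0.999, 0.001], [-0.002, -0.001, -1.0]]
phi -2.2
```

Not touching yet; I'll lower a little more.

```bash
python3 -m jog '[[[0,0,0.5],[0,0,0],20],[[0,0,1],[0,0,0],20],[[0,0,1.5],[0,0,0],20],[[0,0,1.8],[0,0,0],20],[[0,0,2],[0,0,0],20]]'; python3 go.py
```

```text
clock: 10.25
position: [0.6175, 0.3655, 0.0768]
tcp_rot: [[0.999, -0.038, -0.001], [-0.038, -0.999, 0.001], [-0.001, -0.001, -1.0]]
contact_force: [-6.8, -5.1, 13.0]
grip_width: 0.038
t 10.25 p [617.5 365.5  76.8] F [-6.8 -5.1 13. ] g 38.0
[[0.999, -0.038, -0.001], [-0.038, -0.999, 0.001], [-0.001, -0.001, -1.0]]
phi -2.2
```

Seated at the expected height (64 + 12.8 mm). I'll release, rise, then look.

```bash
python3 -m jog '[[[0,0,-1],[0,0,0],60],[[0,0,-1],[0,0,0],60],[[0,0,-1],[0,0,0],60],[[0,0,-1],[0,0,0],60],[[0,0,-1],[0,0,0],60]]'; python3 -m jog '[[[0,0,-20],[0,0,0],60],[[0,0,-50],[0,0,0],60],[[0,0,-80],[0,0,0],60],[[0,0,-100],[0,0,0],60],[[0,0,-100],[0,0,0],90]]'; python3 go.py 455,358,180,-5
```

```text
clock: 10.88
position: [0.6175, 0.3655, 0.0777]
tcp_rot: [[0.999, -0.038, -0.001], [-0.038, -0.999, 0.001], [-0.001, -0.001, -1.0]]
contact_force: [-0.1, -0.5, -0.6]
grip_width: 0.0601
clock: 11.5
position: [0.6183, 0.3658, 0.1799]
tcp_rot: [[0.999, -0.038, 0.001], [-0.038, -0.999, 0.003], [0.001, -0.003, -1.0]]
contact_force: [0.8, -0.1, -1.2]
grip_width: 0.067
t 11.5 p [618.3 365.8 179.9] F [ 0.8 -0.1 -1.2] g 67.0
[[0.999, -0.038, 0.001], [-0.038, -0.999, 0.003], [0.001, -0.003, -1.0]]
phi -2.2
go (455.0, 358.0, 180.0, -5.0) shift [-162.8, 14.1, -0.3] turn [-0.2, -0.1, 2.8]
```

```bash
python3 - <<'E'
from h import *
T=dict(np.load("pics/top0.npz"));S=dict(np.load("pics/side0.npz"))
A=(88/4+135,336/4+145);B=(173/3+150,74/3+95); print(onz(T,A,.09),onz(S,B,.09),tri(T,A,S,B))
E
python3 -m jog '[[[-45,4,0],[0,0,1],90],[[-90,8,0],[0,0,2],90],[[-130,12,0],[0,0,3],90],[[-163,14,0],[0,0,3],90],[[-163,14,0],[0,0,3],90]]'>/dev/null; python3 go.py 454,356,53,-5
python3 - <<'E'
from h import *
c=snap("side","s3",(170,60,310,165),5); print(proj(c,[.454,.355,.09]))
c=snap("top","t3",(215,145,375,275),5)
E
```

```text
[0.45366346 0.35522244 0.09      ] [0.45735134 0.35305527 0.09      ] (array([0.4559433 , 0.35573592, 0.08769006]), np.float64(0.003634581190523407))
t 12.12 p [452.7 358.2 179.4] F [ 0.7 -0.4 -0. ] g 90.1
[[0.996, -0.088, 0.0], [-0.088, -0.996, 0.002], [0.0, -0.002, -1.0]]
phi -5.1
go (454.0, 356.0, 53.0, -5.0) shift [1.5, 2.3, 126.4] turn [-0.1, -0.0, -0.1]
[206.65349398 119.52535555]
```

View pics/s3.png

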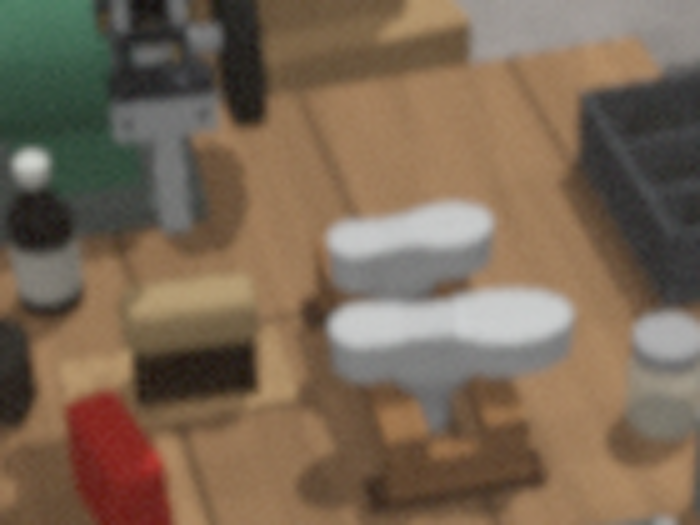

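Small last stands on the rack at (410,240), the brush is upright on its mat at (195,330). I'll grasp the brush.

```bash
python3 -m jog '[[[2,0,35],[0,0,0],90],[[2,0,75],[0,0,0],90],[[2,0,105],[0,0,0],90],[[2,0,120],[0,0,0],90],[[2,0,126],[0,0,0],90]]'; python3 -m jog '[[[0,0,0],[0,0,0],20],[[0,0,0],[0,0,0],20],[[0,0,0],[0,0,0],20],[[0,0,0],[0,0,0],20],[[0,0,0],[0,0,0],20]]'; python3 -m jog '[[[0,0,0],[0,0,0],20],[[0,0,0],[0,0,0],20],[[0,0,0],[0,0,0],20],[[0,0,0],[0,0,0],20],[[0,0,0],[0,0,0],20]]'; python3 go.py
```

```text
clock: 12.85
position: [0.4575, 0.3578, 0.0527]
tcp_rot: [[0.996, -0.091, 0.0], [-0.091, -0.996, 0.002], [0.0, -0.002, -1.0]]
contact_force: [0.0, 0.7, 0.4]
grip_width: 0.0897
clock: 13.48
position: [0.4577, 0.3585, 0.0532]
tcp_rot: [[0.996, -0.091, 0.001], [-0.091, -0.996, 0.003], [0.001, -0.003, -1.0]]
contact_force: [-0.7, 2.0, 0.0]
grip_width: 0.0433
clock: 14.1
position: [0.4578, 0.3585, 0.0532]
tcp_rot: [[0.996, -0.091, 0.001], [-0.091, -0.996, 0.003], [0.001, -0.003, -1.0]]
contact_force: [0.0, 1.0, -0.2]
grip_width: 0.0432
t 14.1 p [457.8 358.5  53.2] F [ 0.   1.  -0.2] g 43.2
[[0.996, -0.091, 0.001], [-0.091, -0.996, 0.003], [0.001, -0.003, -1.0]]
phi -5.2
```

View pics/t3.png

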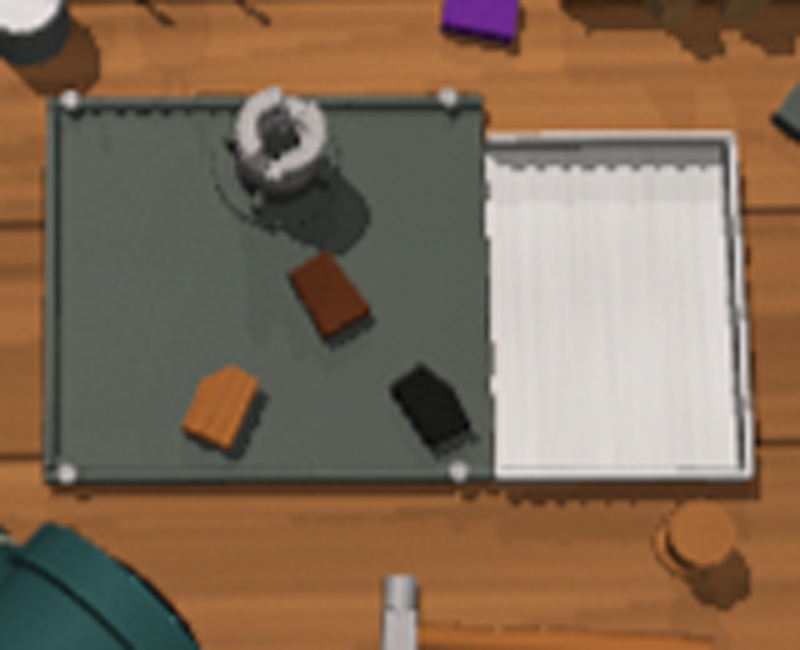

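```bash
python3 -m jog '[[[0,0,-30],[0,0,0],20],[[0,0,-60],[0,0,0],20],[[0,0,-90],[0,0,0],20],[[0,0,-100],[0,0,0],20],[[0,0,-100],[0,0,0],20]]'; python3 go.py 472,35,150,-0.75
```

```text
clock: 14.72
position: [0.4576, 0.3579, 0.1529]
tcp_rot: [[0.996, -0.091, 0.001], [-0.091, -0.996, 0.003], [0.001, -0.003, -1.0]]
contact_force: [-1.1, -0.4, -3.5]
grip_width: 0.0419
t 14.72 p [457.6 357.9 152.9] F [-1.1 -0.4 -3.5] g 41.9
[[0.996, -0.091, 0.001], [-0.091, -0.996, 0.003], [0.001, -0.003, -1.0]]
phi -5.2
go (472.0, 35.0, 150.0, -0.75) shift [43.8, 320.3, 1.9] turn [-0.2, -0.1, -4.5]
```

```bash
python3 - <<'E'
from h import *
c=dict(np.load("pics/t3.npz")); g=lambda u,v,z: onz(c,(u/5+215,v/5+145),z)[:2].round(4)
print("pan wall tops (near out, far out)",g(497,478,.038),g(497,472,.038),g(752,478,.038),g(488,133,.038),g(735,133,.038),g(490,166,.003))
print("bed edge",g(494,480,.016),g(484,95,.026),g(48,480,.016),g(50,97,.026))
print("head rim centre",g(281,139,.125))
for n,u,v in(("wood",222,405),("leather",329,296),("black",430,405)): print(n,g(u,v,.04))
E
```

```text
pan wall tops (near out, far out) [ 0.4052 -0.2557] [ 0.41   -0.2559] [ 0.4014 -0.4564] [ 0.6886 -0.2615] [ 0.6847 -0.4623] [ 0.6707 -0.2662]
bed edge [ 0.4071 -0.2559] [ 0.7249 -0.2612] [0.4138 0.0992] [0.73   0.0955]
head rim centre [ 0.6606 -0.0896]
wood [ 0.4674 -0.0404]
leather [ 0.5544 -0.1278]
black [ 0.4642 -0.2051]
```

```bash
python3 go.py 566,-45,150,-0.75; python3 -m jog '[[[24,56,0],[0,0,0],20],[[46,112,0],[0,0,-1],20],[[68,168,0],[0,0,-2],20],[[90,224,0],[0,0,-3],20],[[113,280,0],[0,0,-4.5],20]]' >/dev/null; python3 go.py 566,-45,150,-0.75
```

```text
t 14.72 p [457.6 357.9 152.9] F [-1.1 -0.4 -3.5] g 41.9
[[0.996, -0.091, 0.001], [-0.091, -0.996, 0.003], [0.001, -0.003, -1.0]]
phi -5.2
go (566.0, -45.0, 150.0, -0.75) shift [144.7, 391.4, 1.8] turn [-0.2, -0.1, -4.5]
t 15.35 p [544.2  66.6 150.7] F [ 0.7  0.6 -2.2] g 42.3
[[1.0, -0.012, -0.001], [-0.012, -1.0, 0.003], [-0.001, -0.003, -1.0]]
phi -0.7
go (566.0, -45.0, 150.0, -0.75) shift [23.2, 111.3, 0.4] turn [-0.2, 0.0, 0.1]
```

```bash
python3 -m jog '[[[12,55,0],[0,0,0],20],[[23,105,0],[0,0,0],20],[[23,111,0],[0,0,0],20],[[23,111,0],[0,0,0],20],[[23,111,0],[0,0,0],20]]' >/dev/null; python3 go.py 566,-45,66,-0.75; python3 -m jog '[[[0,0,25],[0,0,0],20],[[0,0,50],[0,0,0],20],[[0,0,68],[0,0,0],20],[[0,0,77],[0,0,0],20],[[0,0,80],[0,0,0],20]]' >/dev/null;  python3 go.py 566,-45,66,-0.75
```

```text
t 15.97 p [565.5 -43.1 149.8] F [-0.3  0.3 -2.6] g 42.4
[[1.0, -0.01, -0.001], [-0.01, -1.0, 0.003], [-0.001, -0.003, -1.0]]
phi -0.6
go (566.0, -45.0, 66.0, -0.75) shift [0.6, 2.2, 83.8] turn [-0.2, 0.1, 0.2]
t 16.6 p [565.4 -42.5  69.7] F [-0.7 -0.6 -2.1] g 42.0
[[1.0, -0.01, -0.002], [-0.01, -1.0, 0.003], [-0.002, -0.003, -1.0]]
phi -0.6
go (566.0, -45.0, 66.0, -0.75) shift [0.6, 2.5, 3.7] turn [-0.2, 0.1, 0.2]
```

```bash
python3 -m jog '[[[0,15,3],[0,0,0],20],[[0,33,3],[0,0,0],20],[[0,52,3],[0,0,0],20],[[0,71,3],[0,0,0],20],[[0,90,3],[0,0,0],20]]'; python3 -m jog '[[[0,18,0],[0,0,0],20],[[0,36,0],[0,0,0],20],[[0,54,0],[0,0,0],20],[[0,72,0],[0,0,0],20],[[0,90,0],[0,0,0],20]]'; python3 -m jog '[[[0,16,0],[0,0,0],20],[[0,32,0],[0,0,0],20],[[0,48,0],[0,0,0],20],[[0,62,0],[0,0,0],20],[[0,70,0],[0,0,0],20]]';  python3 go.py 566,-45,66,-0.75; python3 - <<'E'
from h import *
c=snap("side","s4",(220,150,380,330),3.2)
E
```

```text
clock: 17.23
position: [0.5645, -0.1341, 0.0665]
tcp_rot: [[1.0, -0.01, -0.001], [-0.01, -1.0, 0.003], [-0.001, -0.003, -1.0]]
contact_force: [-0.3, 0.9, -2.0]
grip_width: 0.0418
clock: 17.85
position: [0.5636, -0.2253, 0.0662]
tcp_rot: [[1.0, -0.01, -0.001], [-0.01, -1.0, 0.003], [-0.001, -0.003, -1.0]]
contact_force: [0.5, 0.6, -1.6]
grip_width: 0.0416
clock: 18.48
position: [0.5627, -0.2963, 0.0659]
tcp_rot: [[1.0, -0.011, -0.001], [-0.011, -1.0, 0.003], [-0.002, -0.003, -1.0]]
contact_force: [0.8, 0.5, -1.4]
grip_width: 0.0418
t 18.48 p [ 562.7 -296.3   65.9] F [ 0.8  0.5 -1.4] g 41.8
[[1.0, -0.011, -0.001], [-0.011, -1.0, 0.003], [-0.002, -0.003, -1.0]]
phi -0.6
go (566.0, -45.0, 66.0, -0.75) shift [0.6, -251.3, 0.7] turn [-0.2, 0.1, 0.1]
```

View pics/s4.png

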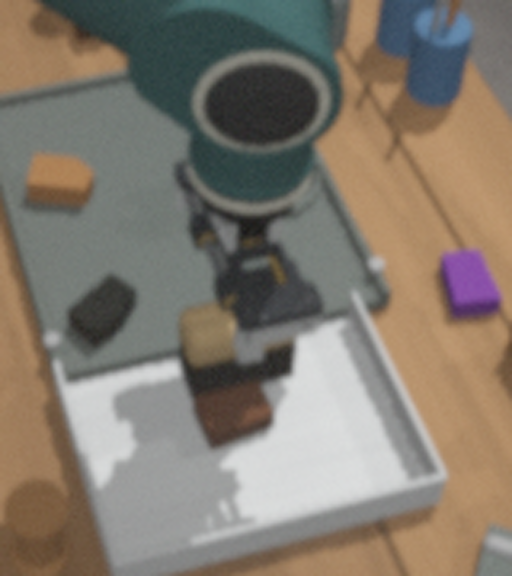

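Leather offcut is in the pan at (235,410); black (102,310) and wood (60,182) remain. Next is lane 1.

```bash
python3 -m jog '[[[0,0,-30],[0,0,0],20],[[0,0,-60],[0,0,0],20],[[0,-10,-80],[0,0,0],20],[[-10,-60,-80],[0,0,0],20],[[-25,-120,-80],[0,0,0],20]]' >/dev/null; python3 go.py 480,37,145,-0.75; python3 -m jog '[[[-14,-50,0],[0,0,0],20],[[-28,-105,0],[0,0,0],20],[[-42,-160,0],[0,0,0],20],[[-56,-210,0],[0,0,0],20],[[-56,-213,0],[0,0,0],20]]' >/dev/null;  python3 go.py 480,37,66,-0.75
```

```text
t 19.15 p [ 538.6 -175.2  146.2] F [ 1.3  1.1 -3. ] g 41.5
[[1.0, -0.012, -0.001], [-0.012, -1.0, 0.003], [-0.001, -0.003, -1.0]]
phi -0.7
go (480.0, 37.0, 145.0, -0.75) shift [-61.2, -211.5, 1.9] turn [-0.2, 0.1, 0.1]
t 19.77 p [483.8  42.7 147.1] F [ 0.2 -0.5 -1.7] g 41.9
[[1.0, -0.006, -0.001], [-0.006, -1.0, 0.003], [-0.001, -0.003, -1.0]]
phi -0.3
go (480.0, 37.0, 66.0, -0.75) shift [-3.7, 6.0, 81.1] turn [-0.2, 0.1, 0.4]
```

```bash
python3 -m jog '[[[-4,2,25],[0,0,0],20],[[-4,2,50],[0,0,0],20],[[-4,2,68],[0,0,0],20],[[-4,2,78],[0,0,0],20],[[-4,2,81],[0,0,0],20]]' >/dev/null;  python3 go.py 480,37,66,-0.75; python3 - <<'E'
from h import *
c=snap("side","s5",(190,150,350,300),3.5)
E
```

```text
t 20.4 p [479.5  41.   65.8] F [ 0.1  0.1 -2.4] g 41.6
[[1.0, -0.006, -0.002], [-0.006, -1.0, 0.003], [-0.002, -0.003, -1.0]]
phi -0.3
go (480.0, 37.0, 66.0, -0.75) shift [0.5, 4.0, -0.2] turn [-0.2, 0.1, 0.4]
```

View pics/s5.png

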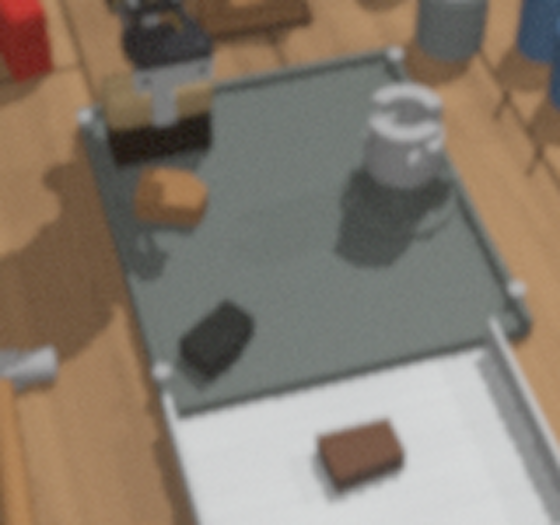

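```bash
python3 -m jog '[[[0,15,0],[0,0,0],20],[[0,33,0],[0,0,0],20],[[0,52,0],[0,0,0],20],[[0,71,0],[0,0,0],20],[[0,90,0],[0,0,0],20]]'; python3 -m jog '[[[0,18,0],[0,0,0],20],[[0,36,0],[0,0,0],20],[[0,54,0],[0,0,0],20],[[0,72,0],[0,0,0],20],[[0,90,0],[0,0,0],20]]';python3 -m jog '[[[0,18,0],[0,0,0],20],[[0,36,0],[0,0,0],20],[[0,54,0],[0,0,0],20],[[0,72,0],[0,0,0],20],[[0,90,0],[0,0,0],20]]'; python3 -m jog '[[[0,16,0],[0,0,0],20],[[0,32,0],[0,0,0],20],[[0,48,0],[0,0,0],20],[[0,62,0],[0,0,0],20],[[0,74,0],[0,0,0],20]]';  python3 go.py 480,37,66,-0.75; python3 - <<'E'
from h import *
c=snap("side","s6",(190,150,350,300),3.5)
E
```

```text
clock: 21.08
position: [0.4793, -0.0507, 0.0662]
tcp_rot: [[1.0, -0.006, -0.001], [-0.006, -1.0, 0.003], [-0.001, -0.003, -1.0]]
contact_force: [-0.2, -0.0, -1.9]
grip_width: 0.0418
clock: 21.7
position: [0.4787, -0.1423, 0.0665]
tcp_rot: [[1.0, -0.007, 0.0], [-0.007, -1.0, 0.003], [0.0, -0.003, -1.0]]
contact_force: [-0.2, 1.8, -2.4]
grip_width: 0.0419
clock: 22.32
position: [0.478, -0.2335, 0.0662]
tcp_rot: [[1.0, -0.007, 0.0], [-0.007, -1.0, 0.003], [0.0, -0.003, -1.0]]
contact_force: [-0.1, 0.5, -2.8]
grip_width: 0.042
clock: 22.95
position: [0.4774, -0.3083, 0.0659]
tcp_rot: [[1.0, -0.007, -0.0], [-0.007, -1.0, 0.003], [-0.0, -0.003, -1.0]]
contact_force: [0.2, 1.5, -3.0]
grip_width: 0.0416
t 22.95 p [ 477.4 -308.3   65.9] F [ 0.2  1.5 -3. ] g 41.6
[[1.0, -0.007, -0.0], [-0.007, -1.0, 0.003], [-0.0, -0.003, -1.0]]
phi -0.4
go (480.0, 37.0, 66.0, -0.75) shift [0.2, -345.3, 0.9] turn [-0.2, 0.0, 0.3]
```

View pics/s6.png

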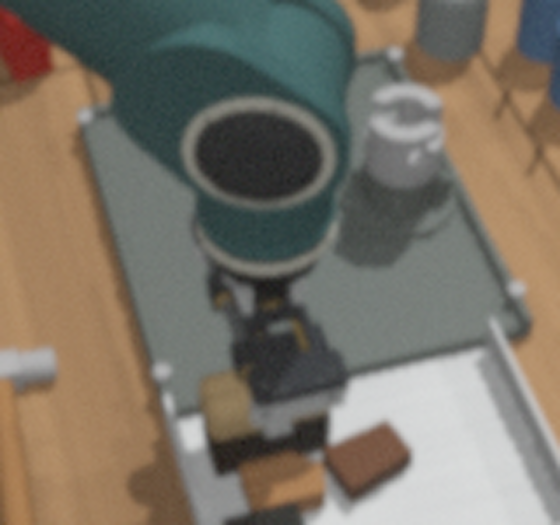

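All three are in the pan: wood (280,480), black (265,515), leather (370,460). Now I'll return the brush.

```bash
python3 -m jog '[[[0,0,-30],[0,0,0],20],[[0,0,-60],[0,0,0],20],[[0,-10,-95],[0,0,0],20],[[0,-60,-100],[0,0,0],20],[[0,-115,-100],[0,0,0],20]]' >/dev/null; python3 -m jog '[[[-3,-56,0],[0,0,0],20],[[-6,-112,0],[0,0,0],20],[[-9,-168,0],[0,0,0],20],[[-12,-224,0],[0,0,0],20],[[-15,-280,0],[0,0,0],20]]' >/dev/null;  python3 go.py 458,358,165,-5.2
```

```text
t 24.25 p [465.8  87.8 167.6] F [ 1.8 -0.3 -2.6] g 41.7
[[1.0, -0.009, 0.002], [-0.009, -1.0, 0.001], [0.002, -0.001, -1.0]]
phi -0.5
go (458.0, 358.0, 165.0, -5.2) shift [-10.3, -270.2, 2.9] turn [-0.1, -0.1, 4.7]
```

```bash
python3 -m jog '[[[-2,-54,0],[0,0,1],20],[[-4,-110,0],[0,0,2],20],[[-6,-165,0],[0,0,3],20],[[-8,-220,0],[0,0,4],20],[[-10,-266,0],[0,0,4.7],20]]' >/dev/null; python3 -m jog '[[[0,-3,0],[0,0,0],20],[[0,-3,0],[0,0,0],20],[[0,-3,0],[0,0,0],20],[[0,-3,0],[0,0,0],20],[[0,-3,0],[0,0,0],20]]' >/dev/null;  python3 go.py 458,358,56,-5.2
```

```text
t 25.5 p [458.4 358.5 168.1] F [ 0.3 -0.  -2. ] g 41.6
[[0.996, -0.091, 0.003], [-0.091, -0.996, 0.001], [0.003, -0.002, -1.0]]
phi -5.2
go (458.0, 358.0, 56.0, -5.2) shift [-0.6, 0.7, 112.1] turn [-0.1, -0.2, -0.0]
```

```bash
python3 -m jog '[[[0,0,35],[0,0,0],20],[[0,0,70],[0,0,0],20],[[0,0,95],[0,0,0],20],[[0,0,108],[0,0,0],20],[[0,0,112],[0,0,0],20]]' >/dev/null;  python3 go.py; python3 -m jog '[[[0,0,0.5],[0,0,0],20],[[0,0,1],[0,0,0],20],[[0,0,2],[0,0,0],20],[[0,0,2.7],[0,0,0],20],[[0,0,3],[0,0,0],20]]' >/dev/null;  python3 go.py
```

```text
t 26.12 p [458.6 358.6  55.9] F [ 0.6 -1.  -1.9] g 41.7
[[0.996, -0.092, 0.002], [-0.092, -0.996, 0.001], [0.002, -0.001, -1.0]]
phi -5.3
t 26.75 p [458.9 358.7  53.5] F [-0.9  0.1  7. ] g 41.7
[[0.996, -0.092, 0.003], [-0.092, -0.996, 0.001], [0.003, -0.002, -1.0]]
phi -5.3
```

Contact at 53.5 mm (53.2 at the grasp). I'll release, rise and move toward the larger last.

```bash
python3 -m jog '[[[0,0,0],[0,0,0],70],[[0,0,0],[0,0,0],70],[[0,0,0],[0,0,0],70],[[0,0,0],[0,0,0],70],[[0,0,0],[0,0,0],80]]' >/dev/null; python3 -m jog '[[[0,0,-20],[0,0,0],80],[[0,0,-50],[0,0,0],80],[[0,0,-90],[0,0,0],80],[[0,0,-130],[0,0,0],80],[[0,0,-140],[0,0,0],80]]' >/dev/null;  python3 go.py 612,255,200,-11; python3 - <<'E'
from h import *
c=snap("top","t7",(140,140,340,275),4)
E
```

```text
t 28.0 p [459.2 359.4 197.2] F [ 0.4  1.  -0.5] g 80.1
[[0.996, -0.091, 0.007], [-0.091, -0.996, 0.004], [0.006, -0.004, -1.0]]
phi -5.2
go (612.0, 255.0, 200.0, -11.0) shift [161.7, 90.0, -2.1] turn [-0.3, -0.4, 5.8]
```

View pics/t7.png

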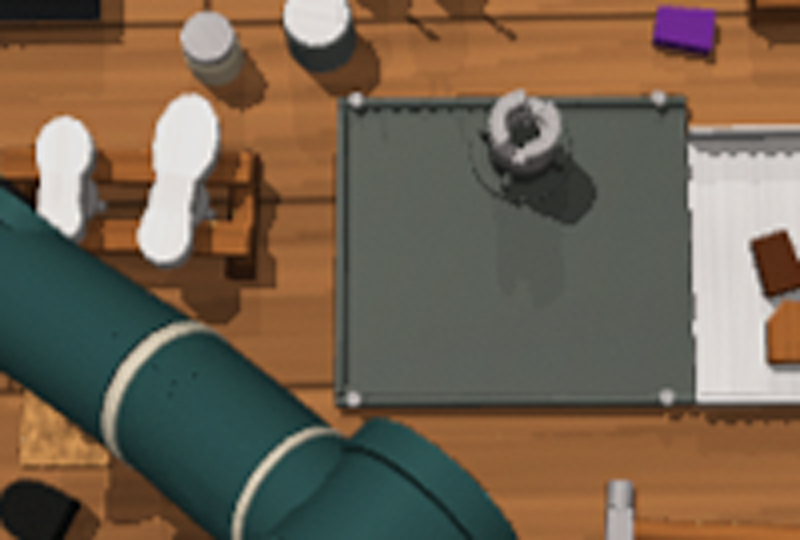

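Bed is clear, both lasts are on the rack, and the larger last has not moved. I'll go and grasp it.

```bash
python3 - <<'E'
from m import *
c=dict(np.load("pics/t7.npz")); p,a,ce=blob(c,(172,160,198,208),(0,0,185),(179,40,255)); mu,ax,*e=axis(plane(c,p,.108)); m=mu+ax*(e[0]+e[1])/2; print(a,mu.round(4),np.degrees(np.arctan2(ax[1],ax[0])).round(1),np.round(e,3),"origin",(m-.015*ax).round(4))
E
python3 -m jog '[[[40,22,-20],[0,0,1],80],[[80,44,-20],[0,0,2],80],[[120,66,-20],[0,0,4],80],[[162,90,-20],[0,0,6],80],[[162,90,-20],[0,0,6],80]]' >/dev/null;  python3 go.py 613,255.5,90,-11
```

```text
478 [0.6302 0.252 ] -11.4 [-0.086  0.081 -0.029  0.029] origin [0.6131 0.2554]
t 28.68 p [614.3 251.1 216.1] F [-0.2  0.5 -0.7] g 80.2
[[0.98, -0.201, 0.005], [-0.201, -0.98, 0.002], [0.005, -0.003, -1.0]]
phi -11.6
go (613.0, 255.5, 90.0, -11.0) shift [-2.8, -3.7, 126.1] turn [-0.2, -0.3, -0.6]
```

```bash
python3 -m jog '[[[-3,-4,10],[0,-0.3,0],80],[[-3,-4,40],[0,-0.3,0],80],[[-3,-4,80],[0,-0.3,0],80],[[-3,-4,110],[0,-0.3,0],80],[[-3,-4,126],[0,-0.3,0],80]]' >/dev/null;  python3 go.py 613,255.5,78,-11.4
```

```text
t 29.3 p [611.2 256.6  88. ] F [ 0.4 -0.3  0.3] g 80.1
[[0.98, -0.199, -0.002], [-0.199, -0.98, 0.002], [-0.003, -0.002, -1.0]]
phi -11.5
go (613.0, 255.5, 78.0, -11.4) shift [2.1, 0.7, 10.0] turn [-0.1, 0.2, -0.1]
```

```bash
python3 -m jog '[[[2,1,5],[0,0.2,0],80],[[2,1,9],[0,0.2,0],80],[[2,1,10],[0,0.2,0],60],[[2,1,10],[0,0.2,0],50],[[2,1,10],[0,0.2,0],40]]' >/dev/null;  python3 go.py 613,255.5,78,-11.4;  python3 -m jog '[[[0,0,0],[0,0,0],20],[[0,0,0],[0,0,0],20],[[0,0,0],[0,0,0],20],[[0,0,0],[0,0,0],20],[[0,0,0],[0,0,0],20]]' >/dev/null;  python3 -m jog '[[[0,0,0],[0,0,0],20],[[0,0,0],[0,0,0],20],[[0,0,0],[0,0,0],20],[[0,0,0],[0,0,0],20],[[0,0,0],[0,0,0],20]]' >/dev/null;python3 go.py
```

```text
t 29.93 p [613.1 255.3  78.4] F [ 0.5  0.  -0.2] g 53.3
[[0.98, -0.199, 0.002], [-0.199, -0.98, 0.002], [0.001, -0.002, -1.0]]
phi -11.5
go (613.0, 255.5, 78.0, -11.4) shift [-0.1, -0.2, 0.4] turn [-0.1, -0.1, -0.1]
t 31.18 p [613.2 255.4  78.7] F [ 0.8 -0.2  3.6] g 37.6
[[0.98, -0.199, 0.002], [-0.199, -0.98, 0.002], [0.001, -0.002, -1.0]]
phi -11.5
```

```bash
python3 -m jog '[[[0,0,-10],[0,0,0],20],[[0,0,-40],[0,0,0],20],[[0,0,-80],[0,0,0],20],[[0,0,-130],[0,0,0],20],[[0,0,-165],[0,0,0],20]]' >/dev/null;  python3 go.py 669.4,-89.4,240,63.2
```

```text
t 31.8 p [612.6 255.  245.7] F [-0.1  0.6 -9.3] g 37.9
[[0.98, -0.199, 0.002], [-0.199, -0.98, 0.002], [0.002, -0.003, -1.0]]
phi -11.5
go (669.4, -89.4, 240.0, 63.2) shift [124.1, 326.2, 5.1] turn [-0.1, -0.2, -74.7]
```

```bash
python3 -m jog '[[[15,40,0],[0,0,-8],20],[[31,82,0],[0,0,-17],20],[[47,124,0],[0,0,-26],20],[[64,168,0],[0,0,-35],20],[[80,210,0],[0,0,-44],20]]' >/dev/null;  python3 go.py 669.4,-89.4,240,63.2
```

```text
t 32.42 p [648.8  31.4 245. ] F [ 1.1  1.8 -8.1] g 38.1
[[0.84, 0.542, 0.001], [0.542, -0.84, 0.002], [0.002, -0.001, -1.0]]
phi 32.8
go (669.4, -89.4, 240.0, 63.2) shift [-48.2, 112.7, 4.8] turn [-0.0, -0.1, -30.4]
```

```bash
python3 -m jog '[[[-18,42,2],[0,0,-8],20],[[-36,84,4],[0,0,-16],20],[[-48,112,5],[0,0,-24],20],[[-48,112.7,5],[0,0,-30.4],20],[[-48,112.7,5],[0,0,-30.4],20]]' >/dev/null; python3 -m jog '[[[0,0,0],[0,0,0],20],[[0,0,0],[0,0,0],20],[[0,0,0],[0,0,0],20],[[0,0,0],[0,0,0],20],[[0,0,0],[0,0,0],20]]' >/dev/null; python3 go.py 669.3,-89.4,196,63.2
python3 - <<'E'
from h import *
c=snap("side","s8",(250,110,380,220),5)
E
```

```text
t 33.67 p [669.  -89.5 239.4] F [ 0.1 -0.4 -8.1] g 38.0
[[0.452, 0.892, -0.001], [0.892, -0.452, 0.002], [0.002, -0.002, -1.0]]
phi 63.2
go (669.3, -89.4, 196.0, 63.2) shift [0.1, 0.3, 43.4] turn [-0.1, -0.1, -0.0]
```

View pics/s8.png

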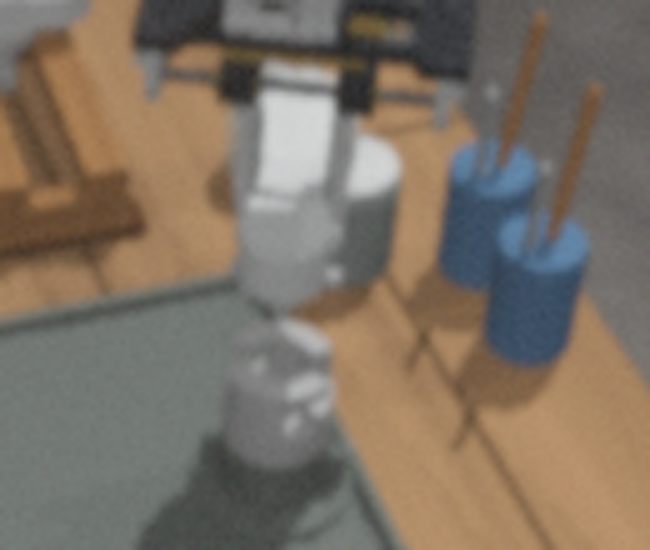

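Head slot visible at (300,365), with the last held above the head. I'll lower in stages.

```bash
python3 -m jog '[[[0.3,0,12],[0,0,0],20],[[0.3,0,25],[0,0,0],20],[[0.3,0,38],[0,0,0],20],[[0.3,0,50],[0,0,0],20],[[0.3,0,60],[0,0,0],20]]' ; python3 go.py 669.3,-89.4,165,63.2
```

```text
clock: 34.35
position: [0.669, -0.0892, 0.1783]
tcp_rot: [[0.452, 0.892, -0.001], [0.892, -0.452, 0.002], [0.002, -0.002, -1.0]]
contact_force: [0.2, -1.0, -7.5]
grip_width: 0.0373
t 34.35 p [669.  -89.2 178.3] F [ 0.2 -1.  -7.5] g 37.3
[[0.452, 0.892, -0.001], [0.892, -0.452, 0.002], [0.002, -0.002, -1.0]]
phi 63.2
go (669.3, -89.4, 165.0, 63.2) shift [-0.1, 0.4, 13.3] turn [-0.1, -0.1, -0.0]
```

```bash
python3 -m jog '[[[0,0,3],[0,0,0],20],[[0,0,6],[0,0,0],20],[[0,0,9],[0,0,0],20],[[0,0,12],[0,0,0],20],[[0,0,14],[0,0,0],20]]' ; python3 go.py 669.3,-89.4,151,63.2
```

```text
clock: 34.98
position: [0.669, -0.0891, 0.1643]
tcp_rot: [[0.452, 0.892, -0.001], [0.892, -0.452, 0.002], [0.002, -0.002, -1.0]]
contact_force: [-0.0, 0.4, -7.5]
grip_width: 0.0382
t 34.98 p [669.  -89.1 164.3] F [-0.   0.4 -7.5] g 38.2
[[0.452, 0.892, -0.001], [0.892, -0.452, 0.002], [0.002, -0.002, -1.0]]
phi 63.2
go (669.3, -89.4, 151.0, 63.2) shift [-0.2, 0.5, 13.3] turn [-0.1, -0.1, -0.0]
```

Lugs are in the slots with no contact. Down to 151, then twist clockwise.

```bash
python3 -m jog '[[[0,0.4,3],[0,0,0],20],[[0,0.4,6],[0,0,0],20],[[0,0.4,9],[0,0,0],20],[[0,0.4,12],[0,0,0],20],[[0,0.4,13.5],[0,0,0],20]]' ; python3 -m jog '[[[0,0,0],[0,0,6],20],[[0,0,0],[0,0,12],20],[[0,0,0],[0,0,19],20],[[0,0,0],[0,0,26],20],[[0,0,0],[0,0,33],20]]'; python3 go.py 669.3,-89.4,151,3.3
```

```text
clock: 35.6
position: [0.6692, -0.0892, 0.1505]
tcp_rot: [[0.451, 0.892, -0.001], [0.892, -0.451, 0.002], [0.002, -0.002, -1.0]]
contact_force: [-0.1, -0.5, -8.2]
grip_width: 0.0377
clock: 36.22
position: [0.6693, -0.0892, 0.1505]
tcp_rot: [[0.867, 0.499, -0.001], [0.499, -0.867, 0.003], [0.0, -0.003, -1.0]]
contact_force: [0.1, -0.1, -7.6]
grip_width: 0.0379
t 36.23 p [669.3 -89.2 150.5] F [ 0.1 -0.1 -7.6] g 37.9
[[0.867, 0.499, -0.001], [0.499, -0.867, 0.003], [0.0, -0.003, -1.0]]
phi 29.9
go (669.3, -89.4, 151.0, 3.3) shift [-0.1, 0.2, -0.5] turn [-0.2, 0.0, 26.6]
```

```bash
python3 -m jog '[[[0,0,0],[0,0,6],20],[[0,0,0],[0,0,12],20],[[0,0,0],[0,0,18],20],[[0,0,0],[0,0,23],20],[[0,0,0],[0,0,26.6],20]]'; python3 -m jog '[[[0,0,2],[0,0,0],20],[[0,0,4],[0,0,0],20],[[0,0,6],[0,0,0],20],[[0,0,7.5],[0,0,0],20],[[0,0,9],[0,0,0],20]]'; python3 go.py 669.3,-89.4,139.7,3.3
```

```text
clock: 36.85
position: [0.6693, -0.089, 0.1505]
tcp_rot: [[0.998, 0.056, -0.001], [0.056, -0.998, 0.003], [-0.001, -0.003, -1.0]]
contact_force: [1.3, 0.1, -8.0]
grip_width: 0.038
clock: 37.48
position: [0.6694, -0.0889, 0.1415]
tcp_rot: [[0.998, 0.056, -0.001], [0.056, -0.998, 0.003], [-0.001, -0.003, -1.0]]
contact_force: [1.8, 1.0, -7.2]
grip_width: 0.0377
t 37.48 p [669.4 -88.9 141.5] F [ 1.8  1.  -7.2] g 37.7
[[0.998, 0.056, -0.001], [0.056, -0.998, 0.003], [-0.001, -0.003, -1.0]]
phi 3.2
go (669.3, -89.4, 139.7, 3.3) shift [-0.1, 0.5, 1.8] turn [-0.2, 0.0, -0.1]
```

It has dropped into the notches. I'll seat it fully.

```bash
python3 -m jog '[[[0,0.3,0.6],[0,0,0],20],[[0,0.3,1.2],[0,0,0],20],[[0,0.3,1.8],[0,0,0],20],[[0,0.3,2.2],[0,0,0],20],[[0,0.3,2.5],[0,0,0],20]]'; python3 -m jog '[[[0,0,0],[0,0,0],50],[[0,0,0],[0,0,0],60],[[0,0,0],[0,0,0],60],[[0,0,0],[0,0,0],60],[[0,0,0],[0,0,0],60]]' ; python3 -m jog '[[[0,0,-20],[0,0,0],60],[[0,0,-50],[0,0,0],60],[[0,0,-90],[0,0,0],60],[[0,0,-130],[0,0,0],60],[[0,0,-150],[0,0,0],80]]' >/dev/null; python3 go.py
```

```text
clock: 38.1
position: [0.6695, -0.0893, 0.1397]
tcp_rot: [[0.998, 0.056, -0.001], [0.056, -0.998, 0.002], [-0.0, -0.002, -1.0]]
contact_force: [-6.0, 0.4, 8.3]
grip_width: 0.0378
clock: 38.72
position: [0.6695, -0.0893, 0.1396]
tcp_rot: [[0.998, 0.056, -0.001], [0.056, -0.998, 0.002], [-0.0, -0.002, -1.0]]
contact_force: [0.0, 0.4, 0.1]
grip_width: 0.0599
t 39.35 p [670.1 -89.4 293.8] F [ 0.  -0.2 -0.7] g 67.1
[[0.998, 0.056, 0.003], [0.056, -0.998, 0.002], [0.003, -0.002, -1.0]]
phi 3.2
```

```bash
python3 -m jog '[[[-30,30,0],[0,0,0],80],[[-70,70,0],[0,0,0],80],[[-110,110,0],[0,0,0],80],[[-150,150,0],[0,0,0],80],[[-190,190,0],[0,0,0],80]]' >/dev/null;python3 -m jog '[[[-40,40,0],[0,0,0],80],[[-80,80,0],[0,0,0],80],[[-110,110,0],[0,0,0],80],[[-130,150,0],[0,0,0],80],[[-130,170,0],[0,0,0],80]]' >/dev/null; python3 go.py; python3 - <<'E'
from m import *
a=snap("top","t9",(140,120,380,285),3.3); b=snap("side","s9",(150,70,400,330),2.3)
p,n,_=blob(a,(255,140,290,190),(0,0,185),(179,40,255)); q,n2,_2=blob(b,(285,145,340,190),(0,0,190),(179,40,255))
print(tri(a,_,b,_2))
for c,pp in((a,p),(b,q)):
    mu,ax,*e=axis(plane(c,pp,.169)); print(mu.round(3),np.degrees(np.arctan2(ax[1],ax[0])).round(1),np.round(e,3))
E
```

```text
t 40.6 p [ 367.9 -470.3  295.3] F [-0.1  0.2 -0.4] g 79.9
[[0.999, 0.053, 0.005], [0.053, -0.999, -0.001], [0.005, 0.001, -1.0]]
phi 3.1
(array([ 0.6869527 , -0.08830742,  0.16829831]), np.float64(0.001166753181425249))
[ 0.688 -0.088] 2.9 [-0.085  0.08  -0.03   0.029]
[ 0.686 -0.089] 3.0 [-0.086  0.08  -0.03   0.028]
```

View pics/t9.png

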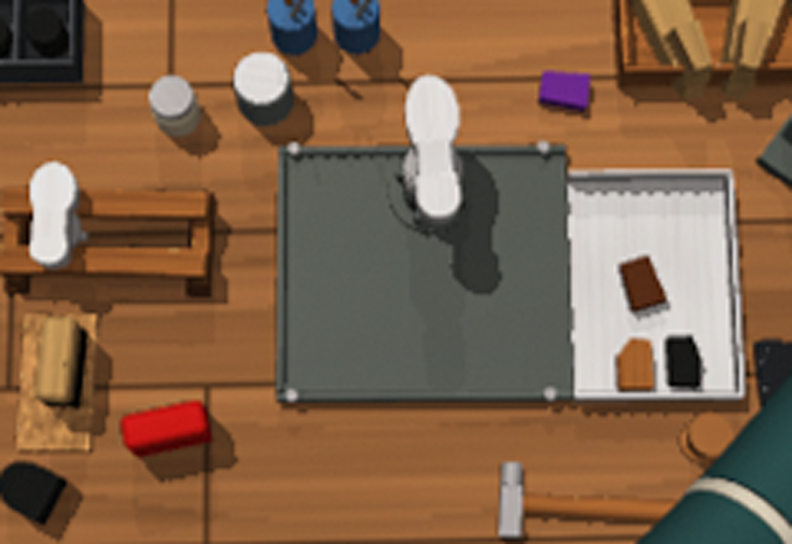

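View pics/s9.png

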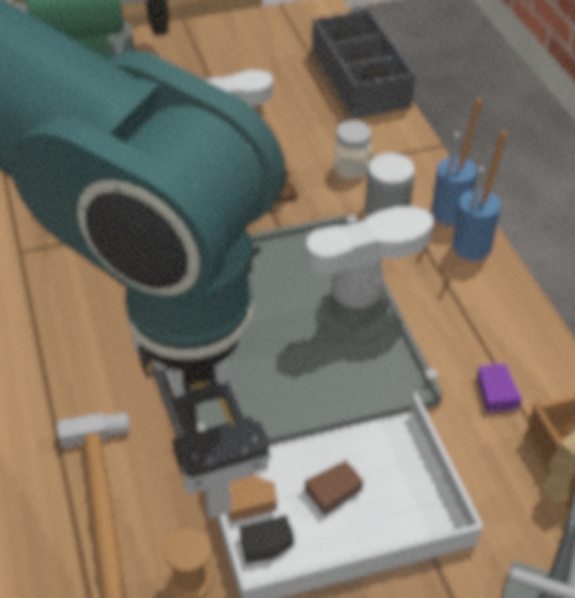

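The larger last sits in the head (432,145 in the top view), with its sole at 168 mm and yaw 3°. The small last is on the rack (52,215), the brush is on its mat (60,360), the bed is clear and three offcuts are in the pan. I'll hand in.

```bash
python3 -c "
from cell import manip
print(manip.sign_off(), manip.observe()['clock'])"
```

```text
the job is handed in; nothing more can be done
the job is handed in; nothing more can be done
```

The job is done and handed in after about 41 s of robot time; no verdict was reported.

**What I did:**
- I unlocked the small last (11.5 mm lift, 60° counter-clockwise) and stood it on the rack, 110 mm along from where the larger one was.
- I swept the three offcuts present (brown leather, wood, black) into the scrap pan in two passes with the wooden brush, then stood it back on its cork mat.
- With the bed clear, I put the larger last in the socket, twisted it 60° clockwise and lowered it into the locking notches.

**Last checks:**
- **Larger last:** the tool stopped at 139.7 mm, exactly the height for fully home. Two camera views put its sole at 168 mm (169 expected) and its angle at 3°, the same as the small last had when locked.
- **Rest of the bench:** the final pictures show the bed clear, the three offcuts in the pan, the small last on the rack and the brush on its mat. The rest of the bench in view showed no change.
- **Forces:** readings between moves stayed below about 17 N, and no check failed.
- **One disagreement:** an early estimate of the socket's position from a single view was about 9 mm off. I used the position measured while gripping the small last instead, and the larger last went in without contact.

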